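# Push a petri-dish carrier round an L-shaped slot to the reader

## Robot

A 6-joint arm with a two-finger parallel gripper is mounted at the origin on a cart in front of the work surface, level with it; the furniture and walls round the work are solid. World frame = base frame: x ahead of the robot, y to its left, z up, the work surface at z = 0. Lengths are in m, angles in rad, forces in N, time in s.
With the tool pointing down it reaches from about 0.325 to 0.925 m from the base axis. Payload 3.1 kg.
Tool frame: the origin (TCP) lies at the centre of the arm's flange, where the gripper is bolted on; the fingertips stand 173 mm ahead of it and the grasp point (between the pads) lies 155 mm ahead of it; z points along the fingers, y is the line along which they close (so a half turn about z gives the same grasp; the last joint's range is limited). The gripper opens to 85 mm and grips with 20 to 120 N. Pads are 22 mm wide; open, the fingers measure 114 mm over their backs; the gripper's body (76 mm by 85 mm) begins 54 mm behind the grasp point. The pads swing forward as they close: fully open they stand 13 mm farther back than shut.
Start: joints at [-1.284, 0.217, 1.613, -0, 1.311, -0.112], TCP at [0.243, -0.576, 0.405] pointing down, gripper open.
Joint ranges: [-2.75, 2.75], [-0.78, 2.1], [0.31, 2.55], [-1.13, 4.27], [0.13, 2.63], [-2.58, 2.58]. Speed limits (rad/s): [2.79, 2.79, 3.14, 3.14, 3.14, 3.14].

## Interface

Orientations are given as a rotation vector (axis times angle).
In Python, from station import r, eyes, job, cut_out gives the robot as it stands.
- The arm moves only by the tool drive_tool, never from a script. Its argument "commands" is one flat list of numbers, 4 for each row, row after row: the shift along the tool's x, y, z in m, then the turn about the tool's z in rad. A call has 1 to 20 rows; each row is the pose to reach, as a shift and turn from the pose commanded when the call began, along the tool's axes at that moment; what a row does not reach only later rows make up. A row lasts 1/12 s, in which the tool goes at most 41.7 mm and 7.16 degrees, less where a joint would pass 70% of its speed; a pose out of reach is approached as far as the arm can. A call with a gripper value outside its range is refused whole. "claw" is the gripper command: -1 is fully open, 1 is shut, values between are in proportion, set as the call begins (left out, the last holds). The fingers move at their own pace and stop on an object; the grip force is fixed at half the most. Time passes only in rows, so rows that repeat a pose let the fingers close. It gives the time, the measured TCP pose, the force, the opening and the grip force at its end, in the units of the state.
- r.get_state(): the state, without advancing time (a new reading comes with each control period).
- eyes.read_camera(name): name is "scene" or "top"; returns a dict with "image" (384x512x3 uint8, blue, green, red), "camera_matrix" (3x3 intrinsics, pixels), "xyz" and "rotation" of the camera in the world. Camera axes: x right, y down, z forward; pixel columns grow to the right and rows downward; lengths in m; the calibration is good to about 2 mm. A picture is of the moment at which its call begins. There is no depth.
- job.sign_off(): hands the job in; it is judged then, once.
Trained networks look in a picture, given as the dict that the camera call returned (one of the last four; its "shot" number tells which), for a name from the list of things; names that differ only in an ending like _2 or _b are one class to them, and where a whole thing is asked for, a point or a joint stands for the part that bears it (a point fixed in the world has none). Each returns a list of dicts, best first, with "score" (0 to 1); they miss things now and then, are a little off and sometimes report something else, mostly with a low value. They report only what shows in the picture. A call takes as long as a camera call. They do not tell look-alikes from the thing itself.
- cut_out(picture, label): "region" (384x512 bool, what is visible of it) and "pixel" ([row, column] in pixels, amid what is visible of it).
The state is a dict: "time": time; "joints": joint angles; "qd": joint speeds; "joint_torque": joint torques, N m; "position": TCP position; "tool_rot": TCP orientation; "wrist_force": force on the tool from outside, world axes, zero at the start; "wrist_torque": the same for the moment, N m; "width": opening from 0.0 (shut) to 1.0 (fully open); "grip_force": force on a finger pad.
Only numpy, scipy, OpenCV 4.12 (cv2) and the standard library are available. Lean on these libraries where they do the work, as an engineer would, in place of code of your own. Each camera call takes 0.05 s, during which the arm holds its last target. There are 200 camera calls.

## Task

Push the blue petri-dish carrier along the L-shaped slot of its track, round the corner and on to the far end of the slot in front of the white reader, until it is fully home there with the dish still lying in it. Push gently with the fingers against the outside of the blue carrier only: do not pinch, lift or tilt it and do not touch its dish. Leave the two parked vials and the other things on the bench alone, and finish clear of everything.

Things in the scene. Friction and masses are not known exactly. Their poses are not given: they have to be found in the camera images.
- track: Fixed aluminium plate, 255 x 215 mm, top face 18 mm above the worktop, with an L-shaped slot 15 mm wide, 12 mm deep. Origin on the worktop; plate spans its x -110..+145, y -125..+90 mm; z up. First leg along +y at x = -55 (from y -69 mm to the corner), second leg along +x at y = +35 (from the corner to x +41 mm). Turned differently in each run.
- reader (a point): Centre of the top of the white reader head, 46 mm (track x) by 84 mm (track y), 70 mm tall, standing on the plate behind the end of the second leg; its face is 23 mm from this point towards the slot (glass lens 4 mm prouder).
- corner (a point): Point on the plate's top face where the centre lines of the two slot legs cross (track x -55, y +35 mm).
- reading_end (a point): Point on the plate's top face where the carrier's axis stands when its pin touches the blind end of the second leg (track x +35, y +35 mm). Axes as the track's: +x is the direction of the second leg, +y that of the first leg.
- carrier: Loose blue round carrier like a shallow pan, 100 mm diameter, 14 mm tall, about 0.2 kg, lying on the plate's top face, in the first leg at the start. A steel pin, 12 mm diameter, 9 mm long, under its centre runs in the slot with 3 mm play; it may spin freely. Origin: centre of its underside, level with the plate's top face; z up.
- dish: Loose clear petri dish, 90 mm diameter, 14 mm tall, lying in the carrier's recess (10 mm deep, 93 mm wide, floor 4 mm above the carrier's underside), so it stands 4 mm proud of the carrier's rim. Origin: centre of its underside.
- parked_red: Bystander: loose vial with a red cap, 30 mm diameter, 58 mm tall, standing in a low grey collar on the plate (track x +100, y -57 or -100 mm). Origin: centre of its underside.
- parked_black: Bystander: loose vial with a black cap, same size, standing in the other grey collar on the plate. Origin: centre of its underside.
- weigh_boat: Bystander: loose shallow square white weighing dish, 79 x 79 mm, 12 mm tall, on the worktop to the left of the track. Origin: centre of its underside.
Mind the look-alikes: they are no part of the job. What is shaped like the dish but green or pink is not meant.

How it is judged:
By the outcome, as a careful person would: the job done as asked, in the order asked, and still so for the second after the job is handed in, with the robot touching nothing.
It also fails if it takes over 48 s, if anything falls off the work surface, if the arm or the gripper's body presses on something with over 40 N, if the wrist force passes 120 N, or if a joint passes its speed limit or range.

## Working session

There is one attempt and no reset: what is moved stays moved. The work goes in short steps, Python scripts to look and compute and a tool call to move; the robot and the scene stay as the last step left them, time stands still between calls to the robot, and variables do not carry over. Pictures are saved under pics/ and viewed, at most 10 in all, crops included, and the job is handed in when it is done.

Besides the shell and the picture viewer there is one more tool, called after ">>>" in YAML: its name, and indented under it one key for each argument. drive_tool: Moves the arm, as the interface text tells. Its arguments: {"type":"object","properties":{"commands":{"type":"array","items":{"type":"number"}},"claw":{"type":"number"}},"required":["commands"]}

```bash
mkdir -p pics; python3 - <<'E'
from station import r, eyes, job, cut_out
import cv2,numpy as np,pickle
P={}
for n in ("scene","top"):
    p=eyes.read_camera(n);P[n]=p
    cv2.imwrite(f"pics/{n}0.png",p["image"])
    print(n,p["xyz"],np.round(p["rotation"],3).tolist(),p["camera_matrix"][0])
    for l in ("track","carrier","dish","reader","parked_red","parked_black","weigh_boat"):
        print(l,[(np.round(d["score"],2),np.round(d["pixel"]).tolist(),int(d["region"].sum())) for d in cut_out(p,l)])
pickle.dump(P,open("p0.pkl","wb"))
print(r.get_state())
i=np.hstack([P["scene"]["image"],P["top"]["image"]]); cv2.imwrite("pics/both.png",cv2.resize(np.vstack([P["scene"]["image"],P["top"]["image"]]),None,fx=.78,fy=.78))
E
```

```text
scene [1.30889178 0.15254643 0.63590849] [-1.579, -1.761, 0.86] [360.12199921   0.         255.54695929]
track [(np.float64(0.9), [224.0, 244.0], 4099)]
carrier [(np.float64(0.63), [204.0, 235.0], 196)]
dish [(np.float64(0.74), [197.0, 175.0], 572), (np.float64(0.62), [195.0, 241.0], 520), (np.float64(0.59), [210.0, 324.0], 279)]
reader [(np.float64(0.59), [221.0, 248.0], 3887)]
parked_red [(np.float64(0.67), [226.0, 198.0], 252)]
parked_black [(np.float64(0.58), [225.0, 222.0], 238)]
weigh_boat [(np.float64(0.72), [190.0, 337.0], 353)]
top [0.49930699 0.10106261 0.99609219] [-2.199, 2.137, -0.105] [385.78256352   0.         257.4976939 ]
track [(np.float64(0.65), [186.0, 273.0], 6975)]
carrier [(np.float64(0.67), [222.0, 265.0], 53)]
dish [(np.float64(0.76), [212.0, 201.0], 988), (np.float64(0.65), [218.0, 352.0], 1018), (np.float64(0.58), [222.0, 280.0], 1014)]
reader [(np.float64(0.83), [189.0, 275.0], 6894)]
parked_red [(np.float64(0.68), [155.0, 314.0], 130)]
parked_black [(np.float64(0.43), [159.0, 297.0], 113)]
weigh_boat [(np.float64(0.93), [257.0, 172.0], 662)]
{'time': 0.8, 'joints': array([-1.28420544e+00,  2.16825917e-01,  1.61334677e+00,  8.90597375e-06,
        1.31129524e+00, -1.12157980e-01]), 'qd': array([ 0.00173691, -0.00203921, -0.00071189,  0.00091227,  0.00048053,
       -0.00052581]), 'joint_torque': array([ 5.20838803e-04, -3.96826923e+01, -3.04233491e+01, -1.08454140e-04,
        5.17998014e-04, -2.51958386e-05]), 'position': array([ 0.24271827, -0.57597011,  0.40477412]), 'tool_rot': array([3.07923945e+00, 6.22183916e-01, 3.05353059e-05]), 'wrist_force': array([-0.59665646, -0.05289769, -0.6251545 ]), 'wrist_torque': array([-0.01068478,  0.0399057 ,  0.0354807 ]), 'grip_force': 0.0, 'width': 1.0010918190024443}
```

View pics/top0.png

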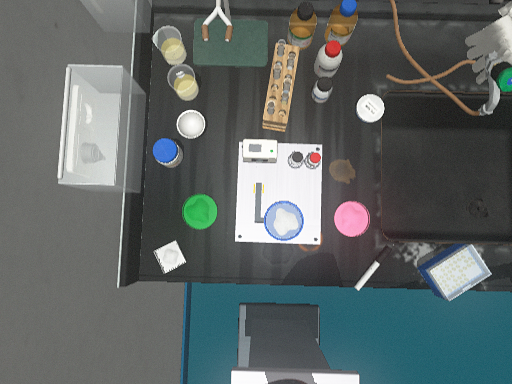

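View pics/scene0.png

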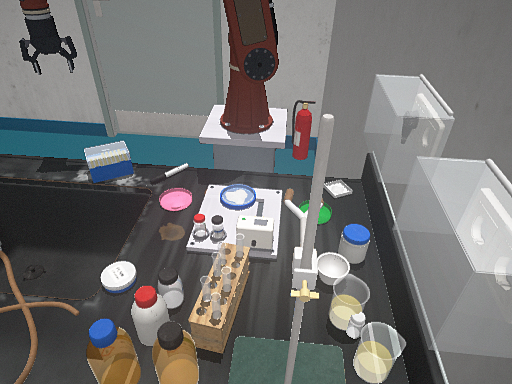

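Top view: the blue carrier with the clear dish is at about (222,284). The slot corner is near (219,258), with the second leg running up to (186,258) and the reader at (150,260). Dish candidates are green (212,201), pink (218,352) and clear, inside the blue ring, at (222,280). The clear one in the blue carrier is the one meant. I'll measure it and confirm in a crop.

```bash
cat > h.py <<'E'
import numpy as np,cv2
from scipy.spatial.transform import Rotation as R
from scipy.optimize import least_squares
def proj(p,X):
    rot=np.asarray(p["rotation"]); M=R.from_rotvec(rot).as_matrix() if rot.shape==(3,) else rot
    c=(np.atleast_2d(X)-p["xyz"])@M
    q=c@np.asarray(p["camera_matrix"]).T
    return q[:,:2]/q[:,2:]
def ray(p,uv,z):
    rot=np.asarray(p["rotation"]); M=R.from_rotvec(rot).as_matrix() if rot.shape==(3,) else rot
    uv=np.atleast_2d(uv); d=np.c_[uv,np.ones(len(uv))]@np.linalg.inv(p["camera_matrix"]).T@M.T
    return p["xyz"]+d*((z-p["xyz"][2])/d[:,2])[:,None]
def blue(p):
    h=cv2.cvtColor(p["image"],cv2.COLOR_BGR2HSV)
    return ((h[...,0]>98)&(h[...,0]<128)&(h[...,1]>70)&(h[...,2]>60)).astype(np.uint8)
def carrier(p,guess,z=.032):
    # outer outline of blue blob near guess, projected to the rim plane, circle fit r=50mm
    m=blue(p); g=proj(p,[*guess,z])[0]; yy,xx=np.mgrid[:384,:512]
    m[np.hypot(xx-g[0],yy-g[1])>45]=0
    c=np.vstack([k for k in cv2.findContours(m,cv2.RETR_EXTERNAL,cv2.CHAIN_APPROX_NONE)[0] if len(k)>8])[:,0]
    c=cv2.convexHull(c)[:,0].astype(float)
    X=ray(p,c,z)[:,:2]
    f=least_squares(lambda q:np.hypot(*(X-q[:2]).T)-q[2],[*X.mean(0),.05],loss="soft_l1",f_scale=.002).x
    return f
E
python3 - <<'E'
import pickle
from h import *
P=pickle.load(open("p0.pkl","rb"))
t=P["top"]; s=P["scene"]
ctr=ray(t,[284,221],.032)[0,:2]
for n,p in P.items(): print(n,np.round(carrier(p,ctr),4))
# plate corners: white region
g=t["image"].min(2)>150; m=g.astype(np.uint8); m[:130]=0; m[:,:225]=0; m[:,335:]=0;m[250:]=0
m=cv2.morphologyEx(m,cv2.MORPH_OPEN,np.ones((3,3)))
c=max(cv2.findContours(m,cv2.RETR_EXTERNAL,cv2.CHAIN_APPROX_NONE)[0],key=cv2.contourArea)[:,0]
X=ray(t,c,.018)[:,:2]
b=cv2.minAreaRect((X*1000).astype(np.float32)); print("rect",b)
# box fit: distance of lower 3 sides
def res(q):
    x,y,th=q; d=X-[x,y]; a=d@[np.cos(th),np.sin(th)]; e=d@[-np.sin(th),np.cos(th)]
    return np.min(np.abs([a+.11,e+.125,e-.09,a-.145]),axis=0)
for th in np.radians([-3,0,3]):
    f=least_squares(res,[.51,.09,th],loss="soft_l1",f_scale=.002); print(f.x,f.cost)
x,y,th=f.x
def W(a,e,z): return [x+a*np.cos(th)-e*np.sin(th),y+a*np.sin(th)+e*np.cos(th),z]
big=cv2.resize(t["image"][125:255,225:335],None,fx=4,fy=4,interpolation=cv2.INTER_CUBIC)
sb=cv2.resize(s["image"][165:265,170:300],None,fx=4,fy=4,interpolation=cv2.INTER_CUBIC)
L=[(-110,-125),(145,-125),(145,90),(-110,90),(-55,-69),(-55,35),(41,35),(35,35)]
for img,p,o in((big,t,(225,125)),(sb,s,(170,165))):
    for a,e in L:
        u=(proj(p,W(a/1e3,e/1e3,.018))[0]-o+.5)*4; cv2.circle(img,tuple(int(v) for v in u),3,(0,0,255),1)
H=max(len(big),len(sb)); im=np.zeros((H,big.shape[1]+sb.shape[1],3),np.uint8); im[:len(big),:big.shape[1]]=big; im[:len(sb),big.shape[1]:]=sb
im=cv2.resize(im,None,fx=.82,fy=.82); cv2.imwrite("pics/crop1.png",im)
print(im.shape)
E
```

```text
scene [0.5794 0.0199 0.0952]
top [0.5227 0.0394 0.0493]
rect ((598.5690307617188, 51.797237396240234), (215.30950927734375, 264.264404296875), 89.53532409667969)
[ 0.57798918  0.0687964  -0.0159412 ] 0.02710014441093047
[ 0.57798916  0.0687964  -0.01594071] 0.027100144411015614
[ 0.57798918  0.0687964  -0.01594151] 0.027100144411009205
(426, 787, 3)
```

View pics/crop1.png

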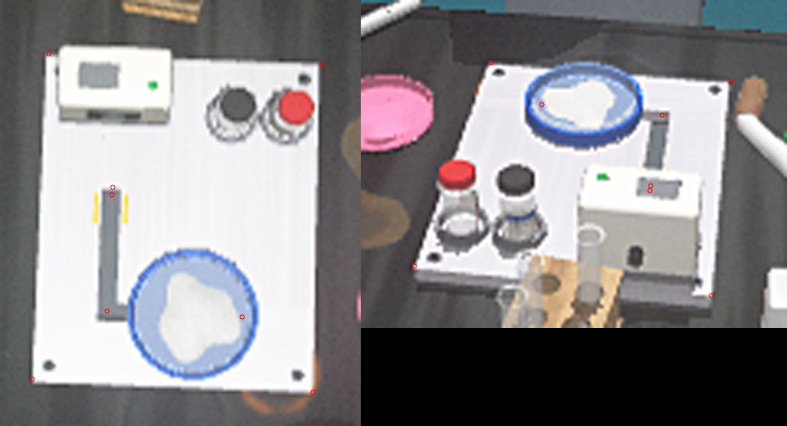

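The model's overlay fits both views: plate corners, slot corner and slot end all land. The crop confirms the clear dish inside the blue ring. The carrier sits at track (-55,-30), and the slot corner shows free at crop (108,311). I'll go above the -y side first, fingers shut, with tool x along track +y.

>>> drive_tool:
  commands: [0.009,-0.008,0,-0.023,0.023,-0.019,0,-0.058,0.042,-0.035,0,-0.104,0.065,-0.054,0,-0.162,0.093,-0.077,0,-0.231,0.121,-0.1,0,-0.301,0.148,-0.123,0,-0.37,0.176,-0.146,0,-0.44,0.204,-0.169,0,-0.509,0.232,-0.192,0,-0.579,0.26,-0.215,0,-0.648,0.287,-0.238,0,-0.717,0.315,-0.261,0,-0.787,0.343,-0.284,0,-0.856,0.371,-0.307,0,-0.926,0.399,-0.33,0,-0.995,0.422,-0.349,0,-1.053,0.44,-0.365,0,-1.1,0.454,-0.376,0,-1.134,0.464,-0.384,0,-1.157]
  claw: 1

```text
time: 2.47
position: [0.5213, -0.0395, 0.4048]
tool_rot: [-2.233, -2.21, -0.001]
wrist_force: [-1.3, -0.4, 0.5]
width: -0.001
grip_force: 0.0
```

>>> drive_tool:
  commands: [0,0,0.005,0,0,0,0.02,0,0,0,0.04,0,0,0,0.06,0,0,0,0.08,0,0,0,0.1,0,0,0,0.12,0,0,0,0.14,0,0,0,0.155,0,0,0,0.17,0,0,0,0.182,0,0,0,0.192,0,0,0,0.2,0,0,0,0.205,0,0,0,0.208,0,0,0,0.208,0,0,0,0.208,0]

```text
time: 3.88
position: [0.5215, -0.042, 0.1971]
tool_rot: [2.237, 2.204, 0.001]
wrist_force: [0.0, -0.2, -0.1]
width: -0.003
grip_force: 0.0
```

```bash
python3 - <<'E'
from station import r, eyes
from h import *
s=r.get_state(); print(s["position"],s["tool_rot"],s["wrist_force"],s["joints"])
p=eyes.read_camera("top");q=eyes.read_camera("scene")
a=cv2.resize(p["image"][125:255,225:335],None,fx=3,fy=3); b=cv2.resize(q["image"][130:260,150:300],None,fx=3,fy=3)
cv2.imwrite("pics/c2.png",np.hstack([a,b]))
E
```

```text
[ 0.52150785 -0.04195744  0.19710293] [2.23735981e+00 2.20440488e+00 6.21952932e-04] [ 0.00394301 -0.1737162  -0.14039633] [-2.14463952e-01  2.84242533e-01  1.97683184e+00 -6.92101445e-05
  8.79712109e-01 -1.99581470e-01]
```

View pics/c2.png

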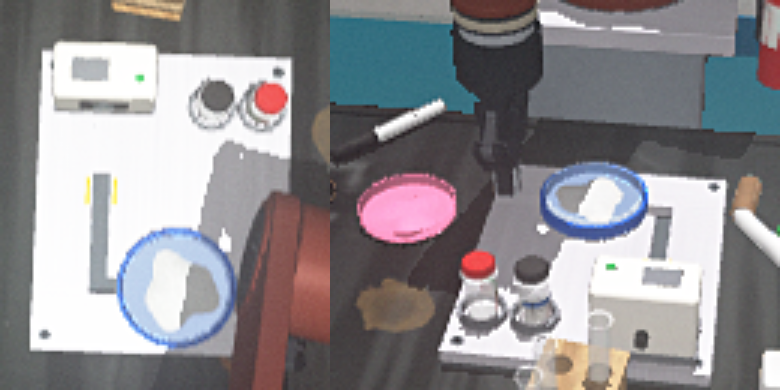

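The finger is down beside the carrier at crop (508,180), clear of it. Next I push slowly along +y.

>>> drive_tool:
  commands: [0.004,0,0,0,0.009,0,0,0,0.013,0,0,0,0.016,0,0,0,0.018,0,0,0,0.02,0,0,0,0.022,0,0,0,0.024,0,0,0,0.026,0,0,0,0.028,0,0,0,0.031,0,0,0,0.034,0,0,0,0.037,0,0,0,0.04,0,0,0,0.043,0,0,0,0.046,0,0,0,0.049,0,0,0,0.052,0,0,0,0.055,0,0,0,0.058,0,0,0]

```text
time: 5.65
position: [0.5221, 0.0164, 0.1967]
tool_rot: [2.238, 2.205, 0.0]
wrist_force: [0.2, -1.4, 1.1]
width: 0.004
grip_force: 0.6
```

>>> drive_tool:
  commands: [0.003,0,0,0,0.006,0,0,0,0.009,0,0,0,0.012,0,0,0,0.014,0,0,0,0.016,0,0,0,0.018,0,0,0,0.02,0,0,0,0.021,0,0,0,0.022,0,0,0,0.022,0,0,0,0.022,0,0,0]

```text
time: 6.65
position: [0.5223, 0.0382, 0.1966]
tool_rot: [-2.238, -2.204, -0.0]
wrist_force: [0.4, 0.6, 0.2]
width: -0.002
grip_force: 0.2
```

```bash
cat > look.py <<'E'
from station import r, eyes
from h import *
import sys
s=r.get_state(); print(np.round(s["position"],4),np.round(s["tool_rot"],3),np.round(s["wrist_force"],2))
O=np.array([.578,.0688]);th=-.0159;T=np.array([[np.cos(th),np.sin(th)],[-np.sin(th),np.cos(th)]])
print("tcp track",T@(s["position"][:2]-O))
g=O+T.T@np.array([float(v) for v in sys.argv[2:4]])
p=eyes.read_camera("top");q=eyes.read_camera("scene")
f=carrier(p,g); print("carrier track",T@(f[:2]-O),"r",f[2])
a=cv2.resize(p["image"][125:255,225:335],None,fx=3,fy=3); b=cv2.resize(q["image"][130:260,150:300],None,fx=3,fy=3)
cv2.imwrite(f"pics/{sys.argv[1]}.png",np.hstack([a,b]))
E
python3 look.py c3 -.055 .03
```

```text
[0.5223 0.0382 0.1966] [-2.238 -2.204 -0.   ] [0.45 0.57 0.24]
tcp track [-0.05516149 -0.03147058]
carrier track [-0.05662697  0.03069069] r 0.04915751695636091
```

View pics/c3.png

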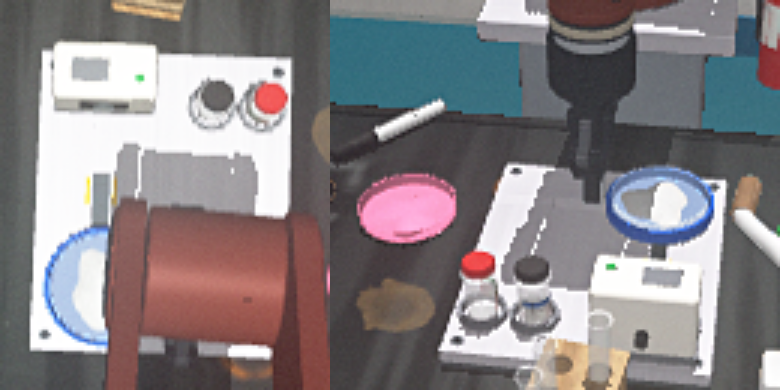

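The carrier has moved along the slot, with its dish in place, to track y≈+31. I'll edge it on to the corner's end stop while watching the force.

>>> drive_tool:
  commands: [0.001,0,0,0,0.002,0,0,0,0.003,0,0,0,0.004,0,0,0,0.0045,0,0,0,0.0045,0,0,0]

```text
time: 7.25
position: [0.5224, 0.0427, 0.1966]
tool_rot: [-2.238, -2.205, 0.0]
wrist_force: [0.4, -0.5, -0.4]
width: -0.001
grip_force: 0.3
```

>>> drive_tool:
  commands: [0.0005,0,0,0,0.001,0,0,0,0.001,0,0,0]

```text
time: 7.5
position: [0.5224, 0.0437, 0.1967]
tool_rot: [-2.238, -2.205, -0.0]
wrist_force: [0.2, -0.2, -0.0]
width: 0.002
grip_force: 0.3
```

>>> drive_tool:
  commands: [0.0005,0,0,0,0.001,0,0,0,0.001,0,0,0]

```text
time: 7.75
position: [0.5225, 0.0446, 0.1967]
tool_rot: [2.238, 2.205, -0.0]
wrist_force: [0.2, -0.6, -0.6]
width: 0.0
grip_force: 0.6
```

>>> drive_tool:
  commands: [0.0005,0,0,0,0.001,0,0,0,0.001,0,0,0]

```text
time: 8.0
position: [0.5225, 0.0451, 0.1967]
tool_rot: [2.237, 2.205, -0.002]
wrist_force: [0.2, -5.0, -0.2]
width: -0.002
grip_force: 2.5
```

The pin now rests on the corner's end wall, with 5 N contact. I back off, lift, and swing round to the -x side with a quarter turn.

>>> drive_tool:
  commands: [-0.002,0,0,0,-0.006,0,0,0,-0.012,0,0,0,-0.018,0,0,0,-0.023,0,-0.004,0,-0.025,0,-0.012,0,-0.025,0,-0.025,0,-0.025,0,-0.04,0,-0.025,0,-0.055,0,-0.025,0,-0.068,0,-0.025,0,-0.076,0,-0.025,0,-0.08,0]

```text
time: 9.0
position: [0.5228, 0.0204, 0.2789]
tool_rot: [2.237, 2.203, 0.004]
wrist_force: [0.6, 0.7, -0.3]
width: -0.001
grip_force: 0.0
```

>>> drive_tool:
  commands: [0.001,-0.004,0,0.04,0.004,-0.012,0,0.11,0.009,-0.022,0,0.2,0.015,-0.034,0,0.31,0.022,-0.046,0,0.42,0.03,-0.058,0,0.53,0.038,-0.068,0,0.64,0.046,-0.076,0,0.75,0.054,-0.081,0,0.86,0.062,-0.081,0,0.97,0.069,-0.081,0,1.08,0.075,-0.081,0,1.19,0.08,-0.081,0,1.3,0.083,-0.081,0,1.41,0.085,-0.081,0,1.5,0.085,-0.081,0,1.55,0.085,-0.081,0,1.571,0.085,-0.081,0,1.571,0.085,-0.081,0,1.571]

```text
time: 10.58
position: [0.4423, 0.1067, 0.2765]
tool_rot: [3.142, -0.022, -0.001]
wrist_force: [0.2, -0.2, 0.4]
width: -0.001
grip_force: 0.0
```

```bash
python3 look.py c4 -.055 .036
```

```text
[0.4423 0.1067 0.2765] [ 3.142e+00 -2.200e-02 -1.000e-03] [ 0.21 -0.22  0.36]
tcp track [-0.13633135  0.03573952]
carrier track [-0.05756741  0.03662321] r 0.04930369928510125
```

View pics/c4.png

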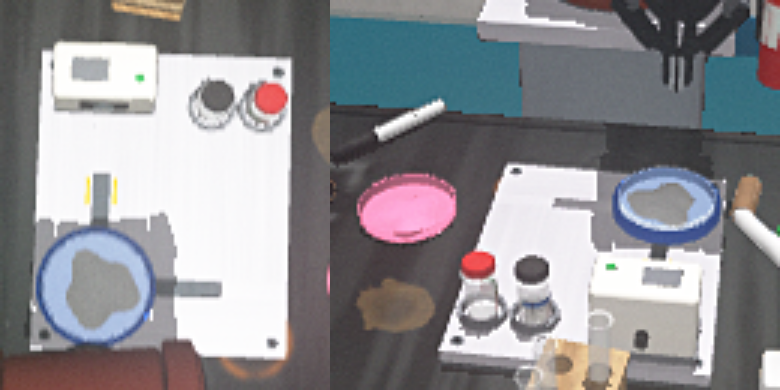

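The carrier is at the corner, track (-56,36.5), with its dish in place. Both slot legs show, and the fingers wait clear on the robot side. Next I go down and push along +x.

>>> drive_tool:
  commands: [0,0,0.004,0,0,0,0.012,0,0,0,0.024,0,0,0,0.038,0,0,0,0.052,0,0,0,0.064,0,0,0,0.073,0,0,0,0.078,0,0,0,0.08,0,0,0,0.08,0]

```text
time: 11.52
position: [0.4423, 0.1067, 0.1962]
tool_rot: [3.141, -0.024, -0.002]
wrist_force: [-0.0, -0.1, -0.5]
width: -0.002
grip_force: 0.0
```

>>> drive_tool:
  commands: [0.004,0,0,0,0.008,0,0,0,0.012,0,0,0,0.014,0,0,0,0.016,0,0,0,0.018,0,0,0,0.02,0,0,0,0.022,0,0,0,0.024,0,0,0,0.026,0,0,0,0.028,0,0,0,0.03,0,0,0,0.032,0,0,0,0.034,0,0,0,0.036,0,0,0,0.038,0,0,0,0.04,0,0,0,0.042,0,0,0,0.044,0,0,0]

```text
time: 13.1
position: [0.4866, 0.1061, 0.1967]
tool_rot: [-3.141, 0.024, -0.0]
wrist_force: [-0.8, -0.3, -0.4]
width: -0.001
grip_force: 0.4
```

>>> drive_tool:
  commands: [0.002,0,0,0,0.005,0,0,0,0.008,0,0,0,0.011,0,0,0,0.014,0,0,0,0.017,0,0,0,0.02,0,0,0,0.023,0,0,0,0.026,0,0,0,0.029,0,0,0,0.032,0,0,0,0.035,0,0,0,0.038,0,0,0,0.041,0,0,0,0.044,0,0,0,0.047,0,0,0,0.05,0,0,0,0.052,0,0,0,0.054,0,0,0,0.055,0,0,0]

```text
time: 14.77
position: [0.5417, 0.1053, 0.1967]
tool_rot: [-3.141, 0.024, -0.0]
wrist_force: [-1.1, -1.3, 0.2]
width: 0.002
grip_force: 0.5
```

```bash
python3 look.py c5 .025 .035
```

```text
[0.5417 0.1053 0.1967] [-3.141  0.024 -0.   ] [-1.12 -1.27  0.19]
tcp track [-0.03686779  0.03588706]
carrier track [0.02479776 0.03722732] r 0.04846391458633182
```

View pics/c5.png

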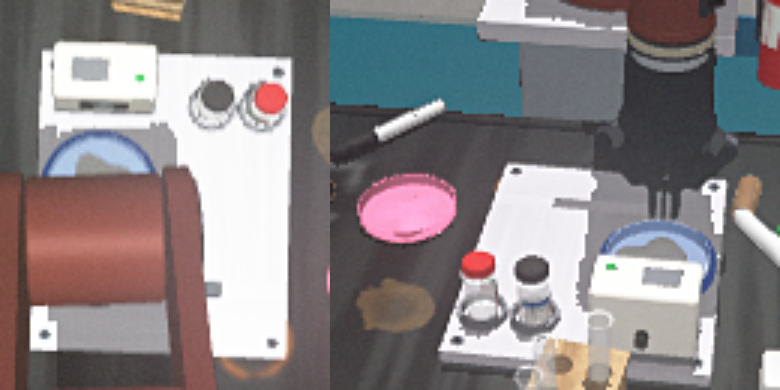

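The carrier is on the second leg at track x≈+25, 10 mm short of home, with its dish still lying in it. The last stretch goes slowly until it makes contact.

>>> drive_tool:
  commands: [0.001,0,0,0,0.002,0,0,0,0.003,0,0,0,0.004,0,0,0,0.005,0,0,0,0.006,0,0,0,0.007,0,0,0,0.008,0,0,0,0.0085,0,0,0,0.009,0,0,0,0.0095,0,0,0,0.0095,0,0,0]

```text
time: 15.87
position: [0.551, 0.1051, 0.1967]
tool_rot: [-3.141, 0.024, -0.0]
wrist_force: [-1.1, 0.2, -0.0]
width: -0.002
grip_force: 0.6
```

>>> drive_tool:
  commands: [0.0005,0,0,0,0.001,0,0,0,0.001,0,0,0]

```text
time: 16.12
position: [0.5518, 0.1051, 0.1967]
tool_rot: [3.141, -0.024, -0.001]
wrist_force: [-1.2, -0.1, 1.6]
width: -0.001
grip_force: 1.1
```

>>> drive_tool:
  commands: [0.0005,0,0,0,0.001,0,0,0,0.001,0,0,0]

```text
time: 16.37
position: [0.5523, 0.1051, 0.1965]
tool_rot: [3.141, -0.024, -0.004]
wrist_force: [-4.7, 0.1, 3.5]
width: 0.004
grip_force: 2.6
```

>>> drive_tool:
  commands: [0.0005,0,0,0,0.0005,0,0,0,0.0005,0,0,0]

```text
time: 16.62
position: [0.5525, 0.1051, 0.1964]
tool_rot: [3.141, -0.024, -0.006]
wrist_force: [-6.5, -0.7, 4.1]
width: 0.001
grip_force: 3.0
```

>>> drive_tool:
  commands: [-0.001,0,0,0,-0.004,0,0,0,-0.01,0,0,0,-0.018,0,0,0,-0.026,0,0,0,-0.034,0,-0.003,0,-0.04,0,-0.012,0,-0.045,0,-0.028,0,-0.05,0,-0.048,0,-0.06,0,-0.068,0,-0.072,0,-0.09,0,-0.086,0,-0.112,0,-0.1,0,-0.13,0,-0.11,0,-0.142,0,-0.116,0,-0.148,0,-0.12,0,-0.15,0,-0.12,0,-0.15,0,-0.12,0,-0.15,0]

```text
time: 18.12
position: [0.4331, 0.1069, 0.346]
tool_rot: [3.141, -0.024, -0.001]
wrist_force: [0.7, -0.2, 0.4]
width: -0.0
grip_force: 0.0
```

```bash
python3 look.py c6 .035 .035
```

```text
[0.4331 0.1069 0.346 ] [ 3.141e+00 -2.400e-02 -1.000e-03] [ 0.67 -0.23  0.36]
tcp track [-0.14548633  0.03577259]
carrier track [0.03364954 0.03744107] r 0.049387262115269774
```

View pics/c6.png

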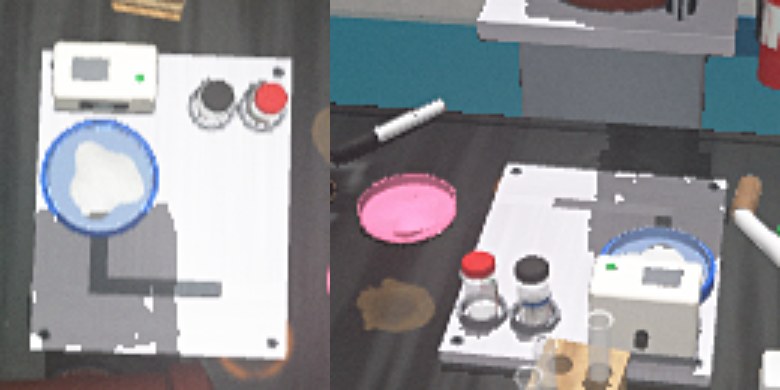

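The carrier sits at the end of the second leg in front of the reader, crop (100,177), with the dish inside. The stop force and the measured travel both say it is home. The vials are untouched and the arm is clear.

```bash
python3 -c "
from station import job
print(job.sign_off())"
```

```text
the job is handed in; nothing more can be done
None
```

The carrier was pushed round the corner and stands home against the far end of the slot, with its dish still in it, the vials untouched and the arm clear; the job was handed in at about 18 s, and no verdict came back.

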